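Prove the return spring, then present the offset lever level over its pivot pin

TASK

We are about to fit the offset lever to the assembly fixture. First prove the fixture's spring: pull the gauge's black tab out until its pointer stands at the red marker, hold it there for about a second, then ease it fully home without letting it snap back. Then lift the steel lever by its balance point and finish while holding it still and level above the fixture, its big bore directly over the pivot pin and its small end over the rest post, with its underside about 40 mm above the top of the pin, touching nothing but the gripper; leave the jar, mug and hammer alone.

Things in the scene. Friction and masses are not known exactly. Their poses are not given: they have to be found in the camera images.
- fixture: Grey steel plate fixed to the bench, 270 x 166 mm, 12 mm thick. Origin on the bench under its middle; x runs along its length from the pivot-pin end to the rest-post end, z up. Pin and post stand on the line y = +35 mm, the gauge lies on y = -35 mm; its blue housing (34 mm wide, top at 42 mm) spans x = -120 to -20 mm.
- gauge (a joint): Travel of the sprung slide gauge in m: 0 is fully home, grows as the black tab is pulled out along the fixture's +x, stop at 0.05. The spring always draws it home: 2.5 N at home, 250 N/m more as it is pulled; let go when pulled out, it snaps back.
- gauge_tab (a point): Pinch point of the gauge's upright black tab, 46 mm above the bench; moves with the slide; axes as the fixture's. The tab is 10 mm thick along the fixture's x (the pull direction), 30 mm wide along y, from 16 to 64 mm high. A 10 mm rod at 28 mm height joins it to the blue housing, whose face is 60 mm behind it at home.
- gauge_pointer (a point): End of the thin black pointer at the tab's foot, which runs over the white scale; 18 mm above the bench. Moves with the slide.
- mark_line (a point): Middle of the thin red line (3 mm) of the red marker clipped to the white scale on the fixture. The gauge is at the wanted length when the pointer is level with it along the fixture's x; it differs from start to start, 20 to 38 mm of travel. Axes as the fixture's.
- pin_top (a point): Centre of the top of the steel pivot pin (12 mm diameter, on a 34 mm shoulder), 60 mm above the bench, fixed on the fixture at x = -85, y = +35 mm.
- rest_top (a point): Centre of the top of the dark square rest post (24 mm), 50 mm above the bench, fixed on the fixture at x = +85, y = +35 mm.
- lever_balance (a point): Balance point of the loose steel lever (0.5 to 0.8 kg): on its straight bar, 53 mm from the bore axis, 117 mm from the small boss axis, 22 mm above the lever's underside. The bar is 16 mm wide and spans 14 to 30 mm above the underside. The lever lies flat on the bench on its two bosses. Axes: x along the lever from big to small boss, z up when flat.
- lever_bore (a point): Centre of the bore (15 mm) of the lever's big boss (44 mm diameter, 40 mm tall), half-way up, 20 mm above the lever's underside. Axes as the lever's.
- lever_tip (a point): Centre of the lever's small boss (22 mm diameter, 40 mm tall), half-way up, 20 mm above the lever's underside; 170 mm from the bore. Axes as the lever's.
- jar: Bystander: closed glass jar with a red lid, 60 mm diameter, 85 mm tall; origin at its underside.
- mug: Bystander: white mug, 80 mm diameter, 95 mm tall; origin at its underside.
- hammer: Bystander: hammer lying on the bench, 260 mm long; origin on the bench under the middle of its length, x towards the head.
Things that resemble listed ones, but are neither listed nor needed, are in the scene too. What is shaped like the part that bears lever_balance but pink is not meant.

How it is judged:
By the outcome, as a careful person would: the job done as asked, in the order asked, and still so for the second after the job is handed in, while the arm keeps its last pose, push and grip.
It also fails if it takes over 58 s, if anything falls off the work surface, if the arm or the gripper's body presses on something with over 40 N, if the wrist force passes 120 N, or if a joint passes its speed limit or range.

ROBOT

A 6-joint arm with a two-finger parallel gripper is mounted at the origin on the work surface. World frame = base frame: x ahead of the robot, y to its left, z up, the work surface at z = 0. Lengths are in m, angles in rad, forces in N, time in s.
With the tool pointing down it reaches from about 0.4 to 0.825 m from the base axis. Payload 7 kg.
Tool frame: the origin (TCP) lies at the very end of the fingers, on their centre line; the grasp point (between the pads) lies 19 mm behind it (tcp_to_grasp is the distance from the TCP to the grasp point, in m); x points along the fingers, z is the direction in which the jaws open and shut, and the axes are right-handed (so a half turn about x gives the same grasp; the last joint's range is limited). The gripper opens to 88 mm and grips with 3 to 60 N. Pads are 19 mm wide; open, the fingers measure 130 mm over their backs; the gripper's body (78 mm by 193 mm) begins 47 mm behind the grasp point.
Start: joints at [-1.044, 0.359, 0.012, 0, -1.224, -0.288], TCP at [0.16, -0.656, 0.227] pointing down, gripper open.
Joint ranges: [-3.07, 3.07], [-1.43, 2.12], [-1.02, 1.25], [-3.03, 1.67], [-3.05, -0], [-3.03, 3.03]. Speed limits (rad/s): [2.39, 2.39, 3.01, 3.14, 3.14, 3.14].

INTERFACE

Orientations are given as [roll, pitch, yaw] about the fixed x, y, z axes, in that order (R = Rz(yaw) Ry(pitch) Rx(roll)).
In Python, from station import get_state, grab_frame, job_done, tcp_to_grasp gives the robot as it stands. The module is installed in compiled form; this text tells all that it offers.
- The arm moves only by the shell command python3 -m crank 'ROWS' [FORCE]. ROWS is JSON, a list of rows, each a list of 7 numbers: the shift along the tool's x, y, z in m, then the turn, a rotation vector about the tool's x, y, z in rad, then the opening, from 0 (shut) to 1 (fully open). In form: [[x, y, z, wx, wy, wz, fingers], ...]. A call has 1 to 10 rows; each row is the pose to reach, as a shift and turn from the pose commanded when the call began, along the tool's axes at that moment; what a row does not reach only later rows make up. A row lasts 1/8 s, in which the tool goes at most 62.5 mm and 10.7 degrees, less where a joint would pass 70% of its speed; a pose out of reach is approached as far as the arm can. A call with a gripper value outside its range is refused whole. The fingers move at their own pace and stop on an object; FORCE is the grip in N (left out, the last holds). Time passes only in rows, so rows that repeat a pose let the fingers close. It gives the time, the measured TCP pose, the force and the opening at its end, in the units of the state.
- get_state(): the state, without advancing time (a new reading comes with each control period).
- grab_frame(name): name is "scene" or "top" or "wrist"; returns a dict with "pixels" (480x640x3 uint8, red, green, blue), "vfov" (degrees; the focal length in pixels is half the picture's height over the tangent of half this angle, whatever the lens; pixels are square), "cx", "cy" (the principal point, pixels), "extrinsics" (4x4, takes a point from world to camera coordinates). Camera axes: x right, y up, looking along -z (the intrinsics and any distortion apply to the point x, -y, -z); pixel columns grow to the right and rows downward; lengths in m; the calibration is good to about 2 mm. A picture is of the moment at which its call begins. There is no depth.
- job_done(): hands the job in, once; it reports no verdict.
The state is a dict: "t": time; "q": joint angles; "qd": joint speeds; "joint_efforts": joint torques, N m; "eef_pos": TCP position; "ee_rot": TCP orientation; "force": force on the tool from outside, world axes, zero at the start; "moment": the same for the moment, N m; "width": finger opening in m.
Only numpy, scipy, OpenCV 4.12 (cv2) and the standard library are available. Lean on these libraries where they do the work, as an engineer would, in place of code of your own. Each camera call takes 0.05 s, during which the arm holds its last target.

## Working session

There is one attempt and no reset: what is moved stays moved. The work goes in short steps, Python scripts to look and compute and a shell command to move; the robot and the scene stay as the last step left them, time stands still between calls to the robot, and variables do not carry over. Pictures are saved under pics/ and viewed, and the job is handed in when it is done.

```bash
mkdir -p pics
python3 - <<'E'
from station import *
import cv2
s=get_state(); print(s, tcp_to_grasp if not callable(tcp_to_grasp) else tcp_to_grasp())
for n in ["scene","top","wrist"]:
    f=grab_frame(n); print(n,f["vfov"],f["cx"],f["cy"],f["extrinsics"].tolist() if hasattr(f["extrinsics"],'tolist') else f["extrinsics"],[k for k in f])
    cv2.imwrite(f"pics/{n}0.png",f["pixels"][:,:,::-1])
E
```

```text
{'t': 0.0, 'q': array([-1.04391443e+00,  3.59381792e-01,  1.10704110e-02, -3.63700851e-04,
       -1.22407598e+00, -2.88106220e-01]), 'qd': array([ 0.00110989, -0.00046271,  0.0002    , -0.00044789, -0.00053148,
       -0.00119921]), 'joint_efforts': array([-4.64042841e-04, -5.82710266e+01,  2.93048608e+01,  6.99710190e+00,
        6.69584144e-03, -9.17395141e-05]), 'eef_pos': array([ 0.1595188 , -0.65538746,  0.22562855]), 'ee_rot': array([0.07645941, 1.56916896, 1.88590755]), 'force': array([-0.17095323, -0.04825849,  0.36941971]), 'moment': array([ 0.0325989 ,  0.01694871, -0.08175994]), 'width': 0.08781723414180602} 0.0188
scene 51.7704042670511 313.4505458953591 238.22571414841457 [[0.7539809711060711, 0.6568530925980511, 0.007530601192565616, -0.40970659529448983], [-0.4852315195539227, 0.5491813647640374, 0.6804044393059911, 0.16836748473183685], [0.4427900943351565, -0.5166660849526363, 0.7327981229631926, -1.2080376041942757], [0.0, 0.0, 0.0, 1.0]] ['pixels', 'vfov', 'cx', 'cy', 'extrinsics']
top 54.617750338927635 322.6035905333282 243.20224251338206 [[-0.0042777854099274384, -0.999981952608063, -0.004218413226879512, 0.034477896844392106], [0.9896310718787072, -0.004839074649375239, 0.14355112304938186, -0.5183756641113977], [-0.14356894554250793, -0.003560591903584765, 0.9896339121418126, -0.9315659068817286], [0.0, 0.0, 0.0, 1.0]] ['pixels', 'vfov', 'cx', 'cy', 'extrinsics']
wrist 61.620326296429184 315.8228340943724 244.85805448642816 [[-0.23646521346084023, 0.9716357474905282, 0.002859549167675447, 0.6748165398941273], [-0.9293681303053579, -0.2253180352622057, -0.29241522080477245, 0.03794525491296897], [-0.2834767736440566, -0.07180360147027796, 0.9562871752879752, -0.3920665248418367], [0.0, 0.0, 0.0, 1.0]] ['pixels', 'vfov', 'cx', 'cy', 'extrinsics']
```

View pics/scene0.png

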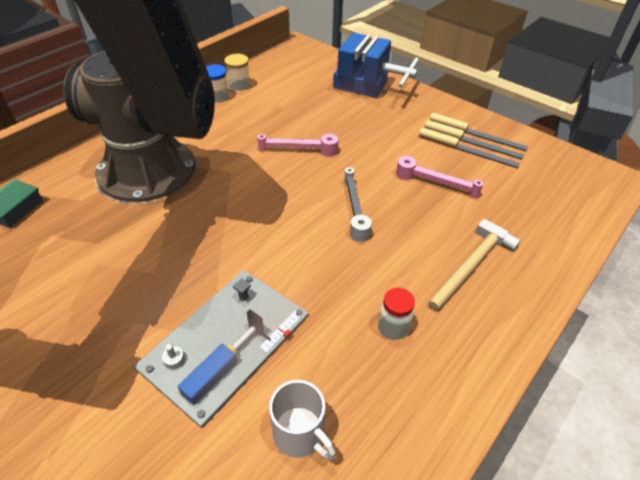

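View pics/top0.png

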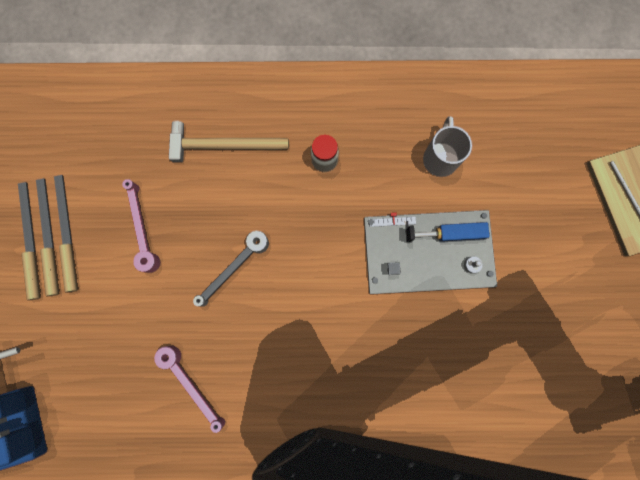

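View pics/wrist0.png

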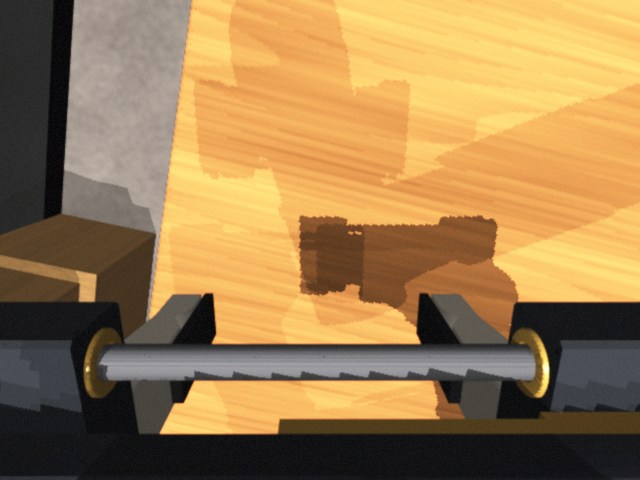

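The scene view shows the fixture at about (222,345), with the mug at (298,418), the jar at (397,313) and the steel lever from (350,172) to (361,228). In the top view the plate is at about (430,252), the tab at (410,231), the red marker at (394,215), the lever bore at (256,241) and its tip at (199,301). The wrist view shows only bare bench and gripper shadow.

```bash
cat > h.py <<'E'
import numpy as np, cv2
from station import *
def K(f):
    F=240/np.tan(np.radians(f["vfov"])/2); return F
def proj(f,p):
    E=np.array(f["extrinsics"]); c=E[:3,:3]@np.asarray(p,float)+E[:3,3]; F=K(f)
    return np.array([f["cx"]+F*c[0]/-c[2], f["cy"]+F*(-c[1])/-c[2]])
def ray(f,uv):
    E=np.array(f["extrinsics"]); F=K(f)
    d=np.array([(uv[0]-f["cx"])/F, -(uv[1]-f["cy"])/F, -1.0])
    R=E[:3,:3]; return -R.T@E[:3,3], R.T@d
def onz(f,uv,z):
    o,d=ray(f,uv); return o+d*(z-o[2])/d[2]
def two(f1,u1,f2,u2):
    o1,d1=ray(f1,u1);o2,d2=ray(f2,u2)
    A=np.stack([d1,-d2],1); s=np.linalg.lstsq(A,o2-o1,rcond=None)[0]
    a=o1+s[0]*d1;b=o2+s[1]*d2; return (a+b)/2, np.linalg.norm(a-b)
def crop(f,x0,y0,x1,y1,k,name):
    im=f["pixels"][y0:y1,x0:x1,::-1]
    cv2.imwrite("pics/"+name,cv2.resize(im,None,fx=k,fy=k,interpolation=cv2.INTER_CUBIC))
E
python3 - <<'E'
from h import *
import pickle
T=grab_frame("top");S=grab_frame("scene"); pickle.dump((T,S),open("f.pkl","wb"))
crop(T,355,200,505,305,5,"tfix.png"); crop(T,185,220,285,315,6,"tlev.png")
crop(S,130,265,315,420,4,"sfix.png"); crop(S,330,155,390,250,6,"slev.png")
E
```

```text
(no output)
```

View pics/tfix.png

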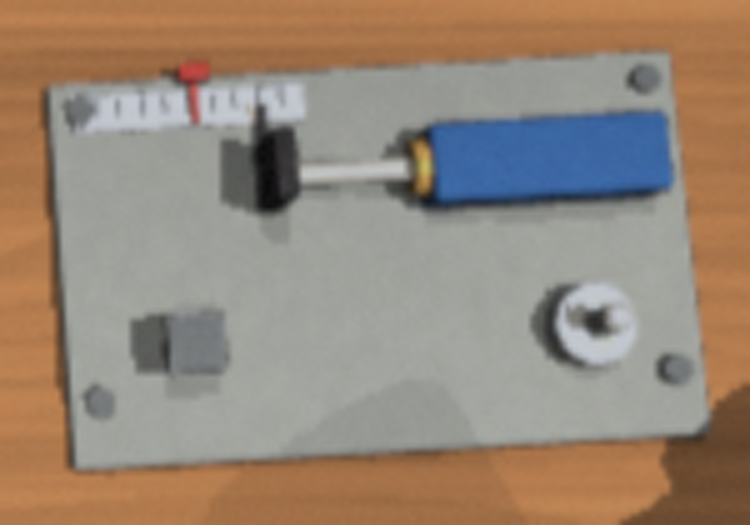

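View pics/tlev.png

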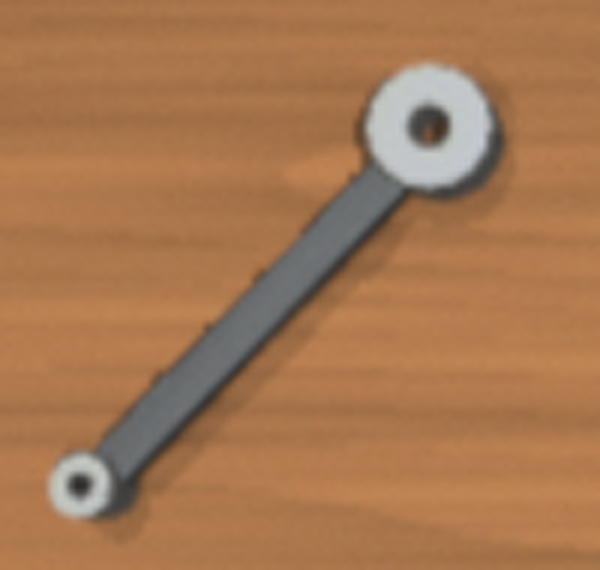

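View pics/sfix.png

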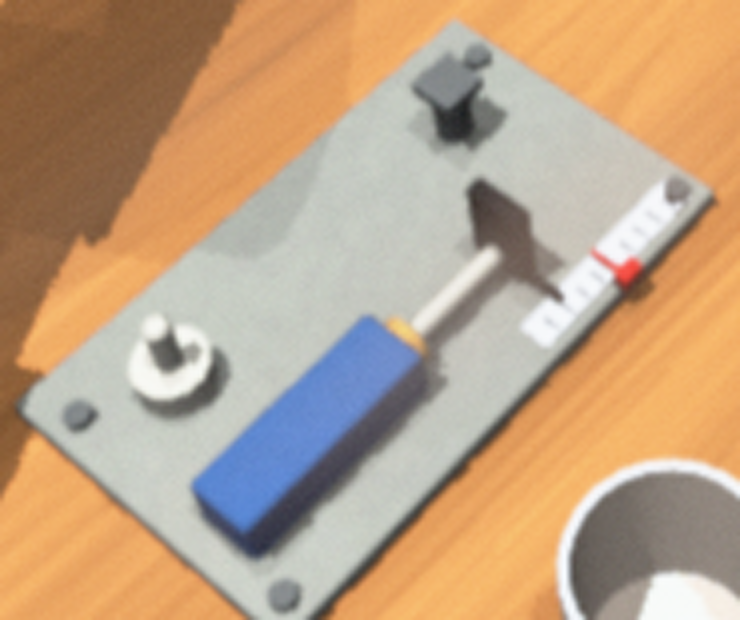

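View pics/slev.png

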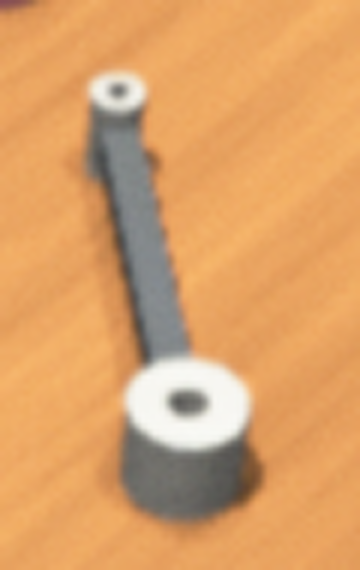

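Run:
```python
from h import *
import pickle
T,S=pickle.load(open("f.pkl","rb"))
def c(x0,y0,k,U,V): return np.array([x0+(U+.5)/k-.5,y0+(V+.5)/k-.5])
t=lambda U,V:c(355,200,5,U,V); l=lambda U,V:c(185,220,6,U,V); s=lambda U,V:c(130,265,4,U,V); sl=lambda U,V:c(330,155,6,U,V)
np.set_printoptions(precision=4,suppress=True)
cs=[onz(T,t(*p),.012) for p in [(48,88),(667,52),(706,433),(73,467)]]
for p in cs: print("corner",p)
print("sizes",[np.linalg.norm(cs[i]-cs[(i+1)%4]) for i in range(4)])
q=np.array(cs)[:,:2]; ctr=q.mean(0); ex=(q[0]-q[1])+(q[3]-q[2]); ex/=np.linalg.norm(ex); ey=np.array([-ex[1],ex[0]])
print("ctr",ctr,"yaw",np.degrees(np.arctan2(ex[1],ex[0])))
# shadow-free: scene corners of plate top
for p in [(455,22),(713,197)]: print("scene corner",onz(S,s(*p),.012))
W=lambda x,y,z:np.r_[ctr+ex*x+ey*y,z]
F=lambda p:((p[:2]-ctr)@ex,(p[:2]-ctr)@ey)
for n,tt,ss,z in [("pin",(614,317),(158,326),.06),("rest",(198,340),(449,80),.05),("pointer",(261,103),(560,297),.018),("mark",(194,103),(608,262),None),("tabtop",(286,164),(497,208),.064)]:
    X,e=two(T,t(*tt),S,s(*ss)); print(n,"two",X,"gap",e,"fix",F(X)); 
    if z: A=onz(T,t(*tt),z);B=onz(S,s(*ss),z); print("  T",A,F(A)," S",B,F(B))
for n,tt,ss in [("bore",(429,125),(187,403)),("tip",(80,486),(117,91))]:
    X,e=two(T,l(*tt),S,sl(*ss)); print(n,X,e,onz(T,l(*tt),.04),onz(S,sl(*ss),.04))
b=onz(T,l(429,125),.04);p=onz(T,l(80,486),.04);print("len",np.linalg.norm(b-p),"bal",b+(p-b)*53/170,np.degrees(np.arctan2(*(p-b)[1::-1])))
b=onz(S,sl(187,403),.04);p=onz(S,sl(117,91),.04);print("len",np.linalg.norm(b-p),"bal",b+(p-b)*53/170,np.degrees(np.arctan2(*(p-b)[1::-1])))
```

```text
corner [ 0.5785 -0.0578  0.012 ]
corner [ 0.5929 -0.3252  0.012 ]
corner [ 0.4288 -0.3326  0.012 ]
corner [ 0.4157 -0.0655  0.012 ]
sizes [np.float64(0.2678748281987698), np.float64(0.16425575382090893), np.float64(0.26741284071360655), np.float64(0.16289187511790715)]
ctr [ 0.504  -0.1953] yaw 92.94986932980773
scene corner [ 0.4178 -0.0673  0.012 ]
scene corner [ 0.5823 -0.0604  0.012 ]
pin two [ 0.4737 -0.2813  0.0574] gap 0.00042260970384226117 fix (np.float64(-0.08430889709151901), np.float64(0.03467186058131361))
  T [ 0.4733 -0.2806  0.06  ] (np.float64(-0.0835927514710505), np.float64(0.03502341064255868))  S [ 0.4755 -0.2817  0.06  ] (np.float64(-0.0848630351492928), np.float64(0.032874807659310334))
rest two [ 0.4662 -0.1129  0.0512] gap 0.0018585009940249942 fix (np.float64(0.08417654229308794), np.float64(0.03352292112076999))
  T [ 0.4657 -0.1138  0.05  ] (np.float64(0.08331191581843263), np.float64(0.034056852554598616))  S [ 0.4661 -0.1117  0.05  ] (np.float64(0.08540360241537767), np.float64(0.033565199980119996))
pointer two [ 0.57   -0.1478  0.0197] gap 0.0004375847
[... 374 characters left out ...]
19), np.float64(-0.0711042897318255))
tabtop two [ 0.5372 -0.15    0.0587] gap 0.0009082265503114699 fix (np.float64(0.043488773887896265), np.float64(-0.03545616281473082))
  T [ 0.536  -0.1494  0.064 ] (np.float64(0.04421198219783244), np.float64(-0.034310190773048796))  S [ 0.5403 -0.1519  0.064 ] (np.float64(0.04145945107312633), np.float64(-0.03853449016398939))
bore [0.525  0.1709 0.0396] 0.0006235473714481303 [0.5247 0.1706 0.04  ] [0.5254 0.1708 0.04  ]
tip [0.4012 0.288  0.04  ] 0.0011278050623234246 [0.4008 0.2876 0.04  ] [0.4015 0.2885 0.04  ]
len 0.17038437417691166 bal [0.4861 0.2071 0.04  ] 136.63273979269908
len 0.17089817349106004 bal [0.4868 0.2075 0.04  ] 136.45571875110792
```

```bash
cat >> h.py <<'E'
from scipy.spatial.transform import Rotation as Ro
np.set_printoptions(precision=4,suppress=True)
YAW=np.radians(92.7); CTR=np.array([0.5043,-0.1953])
EX=np.array([np.cos(YAW),np.sin(YAW)]); EY=np.array([-EX[1],EX[0]])
def W(x,y,z): return np.r_[CTR+EX*x+EY*y,z]
def Fx(p): d=np.asarray(p)[:2]-CTR; return np.r_[d@EX,d@EY]
def goto(pos,jaw):
    """pos of TCP, jaw deg (world heading of tool z), tool down"""
    s=get_state(); R=Ro.from_euler('xyz',s["ee_rot"]).as_matrix()
    best=None
    for a in (jaw,jaw+180):
        a=np.radians(a); z=np.array([np.cos(a),np.sin(a),0]); x=np.array([0,0,-1.]); y=np.cross(z,x)
        rv=Ro.from_matrix(R.T@np.stack([x,y,z],1)).as_rotvec()
        if best is None or np.linalg.norm(rv)<np.linalg.norm(best): best=rv
    print("t",s["t"],"pos",s["eef_pos"],"F",s["force"],"w",s["width"],"q6",s["q"][5])
    print("tool axes x,y,z (rows)",R.T)
    print("shift",R.T@(np.asarray(pos)-s["eef_pos"]),"rotvec",best)
E
python3 - <<'E'
from h import *
print(W(.043,-.035,.15)); goto(W(.043,-.035,.15),np.degrees(YAW))
E
```

```text
[ 0.5372 -0.1507  0.15  ]
t 0.25 pos [ 0.1596 -0.6556  0.2261] F [ 0.0007 -0.7176 -0.6569] w 0.08763923511816034 q6 -0.2880810382560475
tool axes x,y,z (rows) [[-0.0002  0.0007 -1.    ]
 [-0.9716 -0.2365  0.0001]
 [-0.2365  0.9716  0.0008]]
shift [ 0.0764 -0.4863  0.4012] rotvec [ 0.1917  0.0008 -0.0001]
```

```bash
python3 -m crank '[[0,-0.03,0.025,0.03,0,0,0.5],[0,-0.075,0.062,0.06,0,0,0.5],[0,-0.122,0.1,0.1,0,0,0.5],[0,-0.17,0.14,0.15,0,0,0.5],[0,-0.218,0.18,0.19,0,0,0.5],[0,-0.266,0.22,0.192,0,0,0.5],[0,-0.314,0.259,0.192,0,0,0.5],[0,-0.362,0.299,0.192,0,0,0.5],[0,-0.41,0.338,0.192,0,0,0.5],[0,-0.45,0.371,0.192,0,0,0.5]]' 20
python3 - <<'E'
from h import *
goto(W(.043,-.035,.15),np.degrees(YAW))
E
```

```text
t: 1.5
eef_pos: [0.5102, -0.1868, 0.2268]
ee_rot: [-1.656, 1.57, -0.037]
force: [0.6, -1.6, -0.0]
width: 0.044
t 1.5 pos [ 0.5102 -0.1868  0.2268] F [ 0.6074 -1.6379 -0.016 ] w 0.04395651778529493 q6 -1.5328002028723386
tool axes x,y,z (rows) [[ 0.0006 -0.     -1.    ]
 [-0.9989 -0.0478 -0.0006]
 [-0.0478  0.9989 -0.0001]]
shift [ 0.0768 -0.0286  0.0348] rotvec [ 0.0007 -0.0001  0.0006]
```

```bash
python3 -m crank '[[0.03,-0.0143,0.0175,0,0,0,0.5],[0.06,-0.0286,0.035,0,0,0,0.5],[0.077,-0.0286,0.035,0,0,0,0.5],[0.077,-0.0286,0.035,0,0,0,0.5],[0.077,-0.0286,0.035,0,0,0,0.5]]'
python3 - <<'E'
from h import *
goto(W(.043,-.035,.037),np.degrees(YAW))
for n in ["wrist","top","scene"]:
    f=grab_frame(n); cv2.imwrite(f"pics/{n}1.png",f["pixels"][:,:,::-1])
    for p in [(.043,-.035,.064),(.04,-.035,.064)]: print(n,proj(f,W(*p)))
E
```

```text
t: 2.12
eef_pos: [0.5364, -0.1529, 0.1504]
ee_rot: [-1.844, 1.57, -0.226]
force: [0.0, -0.6, -0.2]
width: 0.0439
t 2.125 pos [ 0.5364 -0.1529  0.1504] F [ 0.0035 -0.5997 -0.2328] w 0.04385016851710649 q6 -1.5979158183675157
tool axes x,y,z (rows) [[ 0.001  -0.0002 -1.    ]
 [-0.9989 -0.0467 -0.0009]
 [-0.0467  0.9989 -0.0003]]
shift [ 0.1134 -0.0008  0.0022] rotvec [-0.0004 -0.0003  0.0009]
wrist [320.1126 251.1614]
wrist [315.4181 251.1645]
top [412.4384 231.7859]
top [413.9114 231.7101]
scene [253.1063 315.1762]
scene [251.8998 316.3279]
```

View pics/wrist1.png

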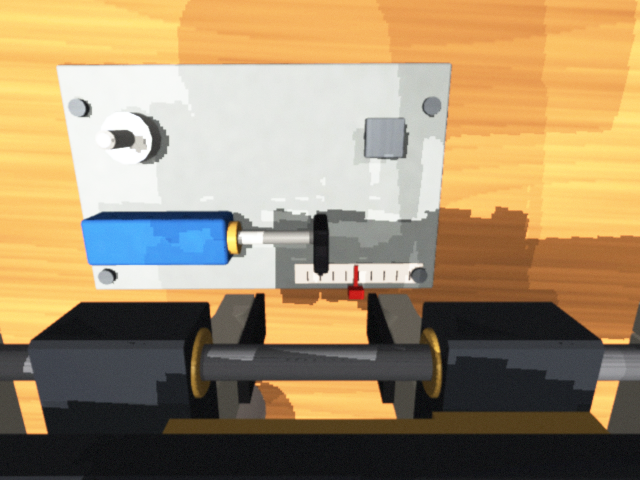

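View pics/scene1.png

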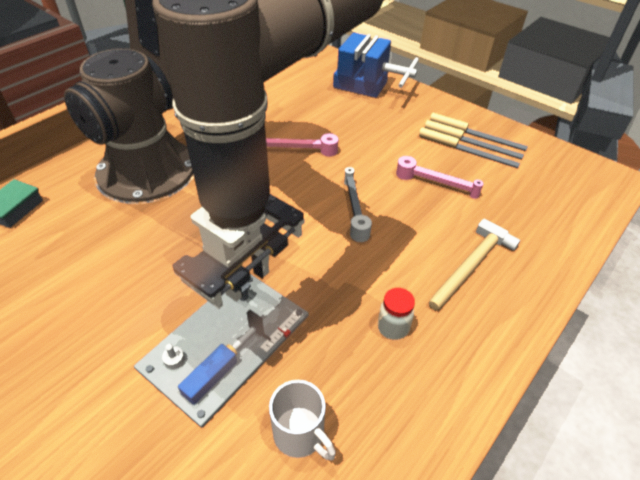

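The wrist view shows the tab's top edge at about (321,245), where I predicted it, and the red line at (356,270). The jaws straddle the tab.

```bash
python3 -m crank '[[0.03,-0.0005,0.0015,0,0,0,0.5],[0.06,-0.0005,0.002,0,0,0,0.5],[0.09,-0.0005,0.002,0,0,0,0.5],[0.105,-0.0005,0.002,0,0,0,0.5],[0.113,-0.0005,0.002,0,0,0,0.5],[0.113,-0.0005,0.002,0,0,0,0.5]]'
python3 - <<'E'
from h import *
goto(W(.043,-.035,.037),np.degrees(YAW))
f=grab_frame("wrist"); cv2.imwrite("pics/wrist2.png",f["pixels"][:,:,::-1])
f=grab_frame("scene"); crop(f,130,250,330,400,4,"scene2.png")
E
```

```text
t: 3.02
eef_pos: [0.5367, -0.1507, 0.0368]
ee_rot: [-2.091, 1.571, -0.474]
force: [0.2, -0.1, 0.4]
width: 0.0437
t 3.025 pos [ 0.5367 -0.1507  0.0368] F [ 0.2041 -0.1449  0.445 ] w 0.043650332711808106 q6 -1.6017233061690843
tool axes x,y,z (rows) [[ 0.0002 -0.0001 -1.    ]
 [-0.9989 -0.0468 -0.0002]
 [-0.0468  0.9989 -0.0001]]
shift [-0.0002 -0.0005 -0.    ] rotvec [-0.0003 -0.0001  0.0002]
```

View pics/wrist2.png

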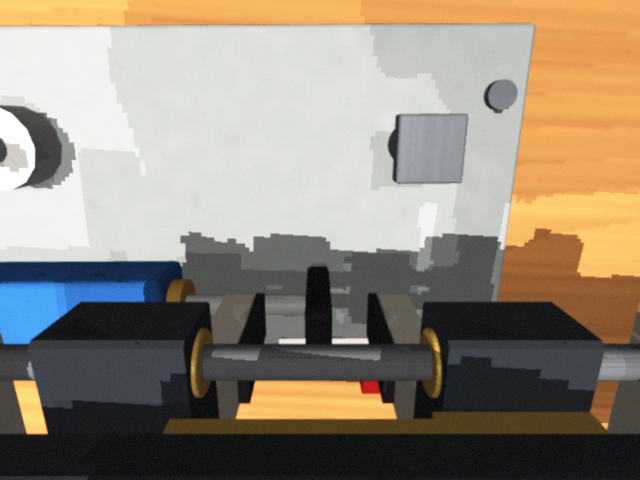

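View pics/scene2.png

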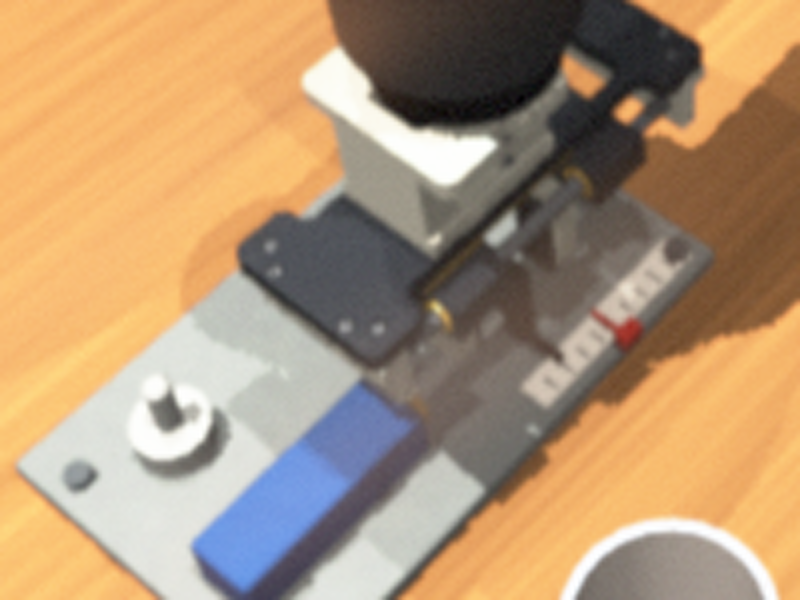

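The tab at (318,290) sits midway between the pads. In the scene crop the pointer is at (558,355) and the red line at (607,318). Next I close the jaws.

```bash
python3 -m crank '[[0,0,0,0,0,0,0.25],[0,0,0,0,0,0,0.1],[0,0,0,0,0,0,0],[0,0,0,0,0,0,0],[0,0,0,0,0,0,0],[0,0,0,0,0,0,0]]' 30
python3 - <<'E'
from h import *
goto(W(.043,-.035,.037),np.degrees(YAW))
f=grab_frame("scene"); crop(f,230,300,330,370,8,"scene3.png")
E
```

```text
t: 3.88
eef_pos: [0.5365, -0.15, 0.0367]
ee_rot: [-0.339, 1.57, 1.279]
force: [-1.0, 5.3, 1.8]
width: 0.0098
t 3.875 pos [ 0.5365 -0.15    0.0367] F [-0.9972  5.2633  1.8094] w 0.009809550481083491 q6 -1.601537250948723
tool axes x,y,z (rows) [[ 0.0002  0.0006 -1.    ]
 [-0.9989 -0.0471 -0.0002]
 [-0.0471  0.9989  0.0006]]
shift [-0.0003 -0.0007 -0.0008] rotvec [0.     0.0006 0.0002]
```

View pics/scene3.png

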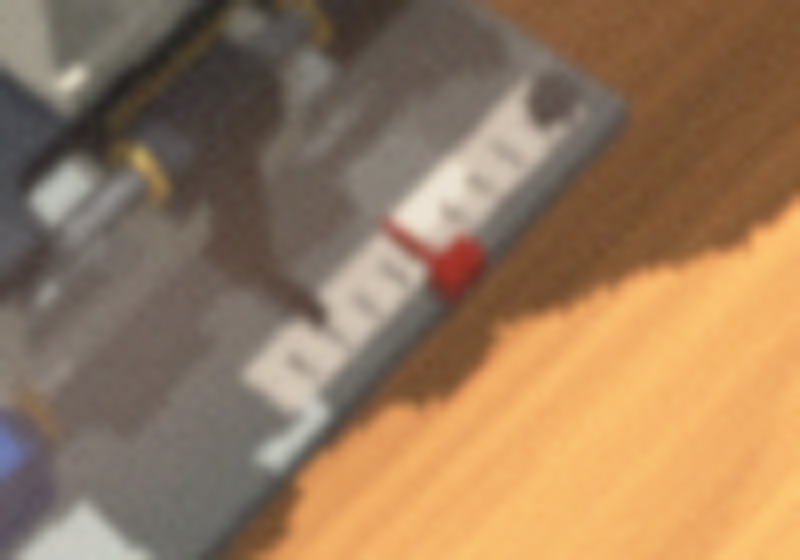

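```bash
cat > m.py <<'E'
from h import *
f=grab_frame("scene")
c=lambda U,V:np.array([230+(U+.5)/8-.5,300+(V+.5)/8-.5])
for n,p in [("pointer",(322,318)),("mark a",(390,226)),("mark b",(432,257))]: 
    print(n,*[Fx(onz(f,c(*p),z)) for z in (.016,.018)])
im=cv2.cvtColor(f["pixels"],cv2.COLOR_RGB2HSV)
E
python3 m.py
```

```text
pointer [ 0.0456 -0.0672] [ 0.0447 -0.0681]
mark a [ 0.0727 -0.0634] [ 0.0718 -0.0643]
mark b [ 0.0724 -0.0759] [ 0.0715 -0.0768]
```

```bash
python3 -m crank '[[0,0,0.003,0,0,0,0],[0,0,0.007,0,0,0,0],[0,0,0.011,0,0,0,0],[0,0,0.015,0,0,0,0],[0,0,0.019,0,0,0,0],[0,0,0.023,0,0,0,0],[0,0,0.026,0,0,0,0],[0,0,0.028,0,0,0,0],[0,0,0.028,0,0,0,0]]' 45
python3 - <<'E'
from h import *
goto(W(.043,-.035,.037),np.degrees(YAW)); print(Fx(get_state()["eef_pos"]))
f=grab_frame("scene"); crop(f,230,300,330,370,8,"scene4.png")
f=grab_frame("top"); crop(f,355,200,455,270,8,"top4.png")
f=grab_frame("wrist"); cv2.imwrite("pics/wrist4.png",f["pixels"][:,:,::-1])
E
```

```text
t: 5.1
eef_pos: [0.5351, -0.1233, 0.0366]
ee_rot: [2.857, 1.57, -1.808]
force: [1.1, -9.8, 0.7]
width: 0.0099
t 5.1 pos [ 0.5351 -0.1233  0.0366] F [ 1.0916 -9.8365  0.745 ] w 0.009930670079167774 q6 -1.6559575389668657
tool axes x,y,z (rows) [[-0.0003 -0.001  -1.    ]
 [-0.9989 -0.0471  0.0003]
 [-0.0471  0.9989 -0.001 ]]
shift [-0.0004 -0.0009 -0.0275] rotvec [ 0.     -0.001  -0.0003]
[ 0.0705 -0.0341]
```

View pics/scene4.png

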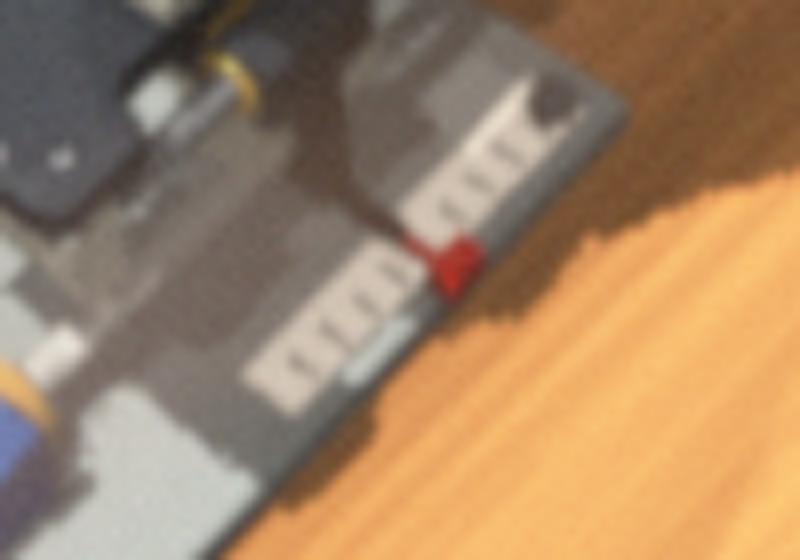

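View pics/top4.png

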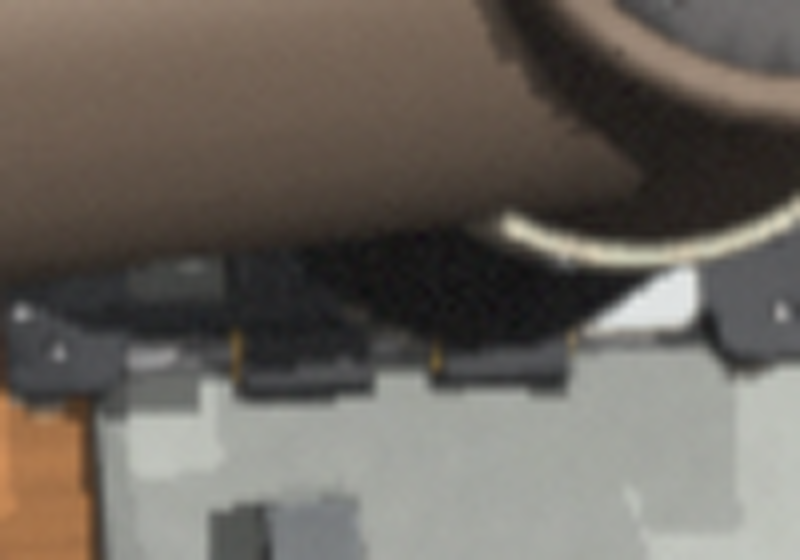

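View pics/wrist4.png

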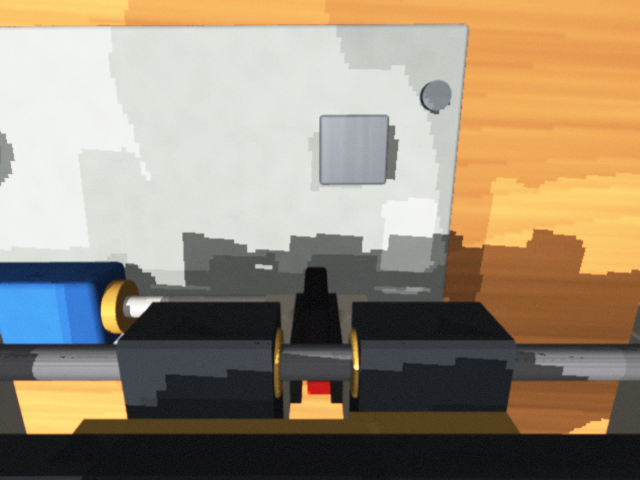

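Run:
```python
from h import *
import pickle
T,S=pickle.load(open("f.pkl","rb"))
f=grab_frame("scene"); 
a=cv2.resize(S["pixels"][310:350,260:300,::-1],None,fx=10,fy=10,interpolation=cv2.INTER_CUBIC)
b=cv2.resize(f["pixels"][310:350,260:300,::-1],None,fx=10,fy=10,interpolation=cv2.INTER_CUBIC)
cv2.imwrite("pics/cmp5.png",cv2.convertScaleAbs(np.hstack([a,b]),alpha=1.2))
c=cv2.resize(T["pixels"][205:235,375:425,::-1],None,fx=16,fy=16,interpolation=cv2.INTER_CUBIC)
cv2.imwrite("pics/t5.png",c)
```

```text
(no output)
```

View pics/cmp5.png

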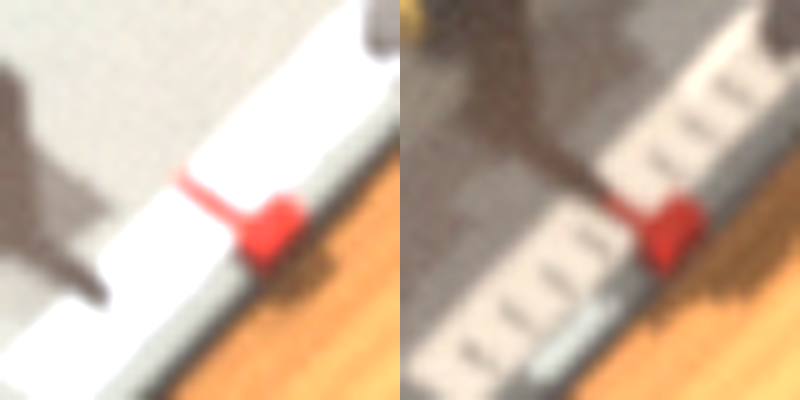

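View pics/t5.png

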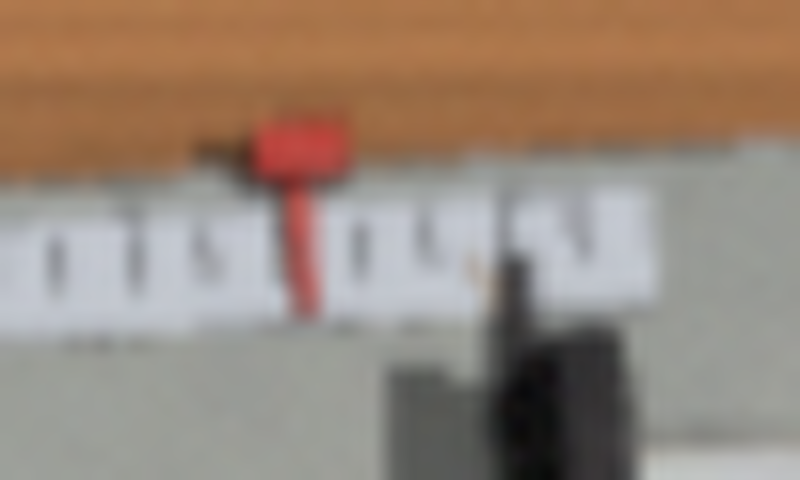

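Run:
```python
from h import *
import pickle
T,S=pickle.load(open("f.pkl","rb"))
t=lambda U,V:np.array([375+(U+.5)/16-.5,205+(V+.5)/16-.5]); s=lambda U,V:np.array([260+(U+.5)/10-.5,310+(V+.5)/10-.5])
for n,a,b in [("inner",(309,313),(180,174)),("outer",(295,185),(242,221)),("pointer",(515,262),(103,300))]:
    X,e=two(T,t(*a),S,s(*b)); print(n,Fx(X),X[2],e,[ (Fx(onz(T,t(*a),z))[0],Fx(onz(S,s(*b),z))[0]) for z in (.015,.018)])
print("now pointer",Fx(onz(S,s(207,193),.018)))
```

```text
inner [ 0.0723 -0.0615] 0.01731979615437418 0.0007555968442425141 [(np.float64(0.07167159370029323), np.float64(0.07364534730702237)), (np.float64(0.07215428412474506), np.float64(0.07227969894373029))]
outer [ 0.0722 -0.0778] 0.018498545677417322 0.001742017531941909 [(np.float64(0.072266952789739), np.float64(0.07316034124585985)), (np.float64(0.07274782341247282), np.float64(0.07179661047092199))]
pointer [ 0.0444 -0.0673] 0.01661557926763263 0.0015637724129389768 [(np.float64(0.04357529593835159), np.float64(0.045685370416080846)), (np.float64(0.044143866786641284), np.float64(0.04443026856006358))]
now pointer [ 0.0723 -0.0684]
```

The pointer end now meets the red line at crop pixel (607,192), which puts both at fixture x of about 72.3 mm. The force agrees with about 28 mm of travel. Holding here.

```bash
python3 -m crank '[[0,0,0,0,0,0,0],[0,0,0,0,0,0,0],[0,0,0,0,0,0,0],[0,0,0,0,0,0,0]]'
python3 - <<'E'
from h import *
goto(W(.043,-.035,.037),np.degrees(YAW)); print(Fx(get_state()["eef_pos"]))
f=grab_frame("scene"); crop(f,260,310,300,350,14,"scene6.png")
E
```

```text
t: 5.8
eef_pos: [0.5351, -0.1234, 0.0366]
ee_rot: [2.869, 1.57, -1.796]
force: [0.8, -8.7, -0.9]
width: 0.0099
t 5.8 pos [ 0.5351 -0.1234  0.0366] F [ 0.8282 -8.6909 -0.8929] w 0.009901756391597726 q6 -1.6558683442639113
tool axes x,y,z (rows) [[-0.0002 -0.001  -1.    ]
 [-0.9989 -0.0469  0.0003]
 [-0.0469  0.9989 -0.001 ]]
shift [-0.0004 -0.0009 -0.0274] rotvec [-0.0002 -0.001  -0.0003]
[ 0.0704 -0.0341]
```

View pics/scene6.png

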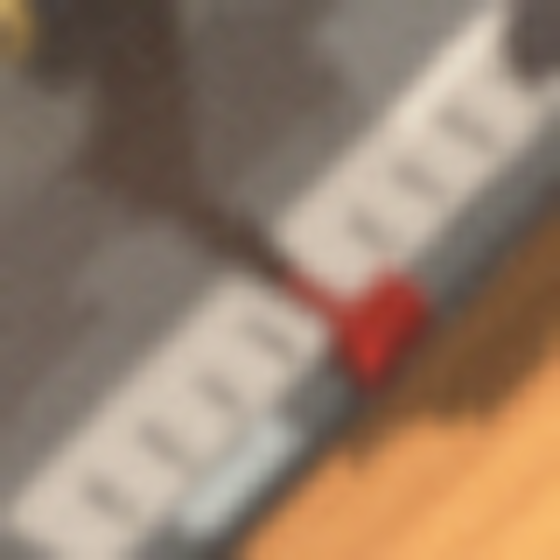

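```bash
python3 -m crank '[[0,0,0.0006,0,0,0,0],[0,0,0.0006,0,0,0,0],[0,0,0.0006,0,0,0,0],[0,0,0.0006,0,0,0,0],[0,0,0.0006,0,0,0,0],[0,0,0.0006,0,0,0,0],[0,0,0.0006,0,0,0,0],[0,0,0.0006,0,0,0,0]]'
python3 - <<'E'
from h import *
s=get_state();print(s["eef_pos"],s["force"],s["t"])
E
python3 -m crank '[[0,0,-0.002,0,0,0,0],[0,0,-0.005,0,0,0,0],[0,0,-0.008,0,0,0,0],[0,0,-0.011,0,0,0,0],[0,0,-0.014,0,0,0,0],[0,0,-0.017,0,0,0,0],[0,0,-0.02,0,0,0,0],[0,0,-0.023,0,0,0,0],[0,0,-0.025,0,0,0,0],[0,0,-0.0265,0,0,0,0]]'
```

```text
t: 6.85
eef_pos: [0.5351, -0.1228, 0.0366]
ee_rot: [2.917, 1.57, -1.748]
force: [1.2, -8.5, -0.7]
width: 0.0097
[ 0.5351 -0.1228  0.0366] [ 1.2218 -8.4514 -0.7021] 6.85
t: 8.1
eef_pos: [0.5364, -0.1485, 0.0366]
ee_rot: [-1.036, 1.571, 0.582]
force: [0.4, -2.4, 2.4]
width: 0.0099
```

```bash
python3 -m crank '[[0,0,-0.0007,0,0,0,0],[0,0,-0.0014,0,0,0,0],[0,0,-0.002,0,0,0,0],[0,0,-0.0025,0,0,0,0],[0,0,-0.0025,0,0,0,0],[0,0,-0.0025,0,0,0,0]]'
python3 - <<'E'
from h import *
goto(W(.043,-.035,.037),np.degrees(YAW)); print(Fx(get_state()["eef_pos"]))
f=grab_frame("scene"); crop(f,230,300,330,370,8,"scene7.png")
E
```

```text
t: 8.85
eef_pos: [0.5365, -0.1499, 0.0366]
ee_rot: [-0.278, 1.57, 1.34]
force: [-1.8, 5.8, 5.1]
width: 0.0095
t 8.85 pos [ 0.5365 -0.1499  0.0366] F [-1.7725  5.7536  5.0921] w 0.009486753723608419 q6 -1.6009830175884991
tool axes x,y,z (rows) [[ 0.0002  0.001  -1.    ]
 [-0.9989 -0.0469 -0.0003]
 [-0.0469  0.9989  0.001 ]]
shift [-0.0004 -0.0007 -0.0008] rotvec [-0.0002  0.001   0.0003]
[ 0.0438 -0.0343]
```

View pics/scene7.png

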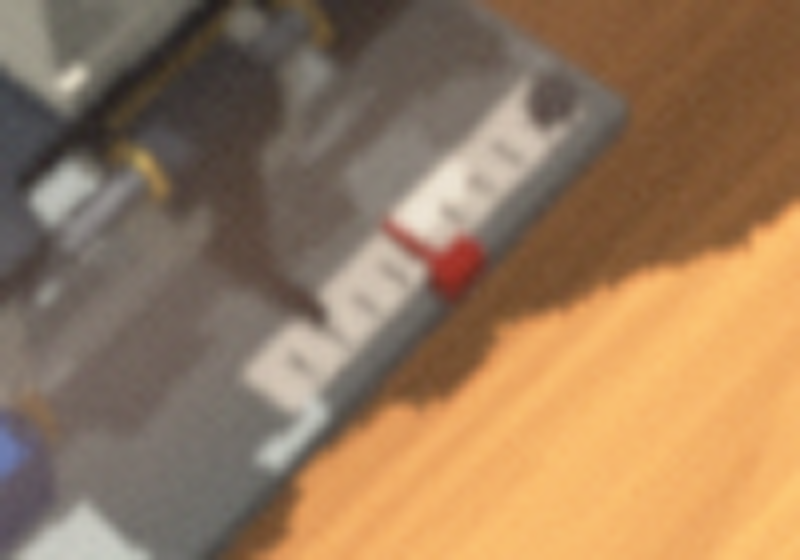

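The pointer is back at its starting pixel (321,318), and the reaction is now +5.8 N against the home stop, so the slide is fully home. I open the jaws and rise, then go to the lever.

```bash
python3 -m crank '[[0,0,0,0,0,0,0.25],[0,0,0,0,0,0,0.45],[0,0,0,0,0,0,0.45],[0,0,0.0,0,0,0,0.45],[-0.02,0,0,0,0,0,0.45],[-0.06,0,0,0,0,0,0.45],[-0.1,0,0,0,0,0,0.45],[-0.12,0,0,0,0,0,0.45]]' 20
python3 - <<'E'
from h import *
goto([.4865,.2073,.12],136.54-90)
E
```

```text
t: 9.9
eef_pos: [0.5373, -0.1511, 0.159]
ee_rot: [-1.656, 1.568, -0.039]
force: [0.8, -0.2, 0.0]
width: 0.0394
t 9.9 pos [ 0.5373 -0.1511  0.159 ] F [ 0.8352 -0.1644  0.0387] w 0.03937512366858959 q6 -1.6009671038023916
tool axes x,y,z (rows) [[ 0.003  -0.0001 -1.    ]
 [-0.9989 -0.0469 -0.003 ]
 [-0.0469  0.9989 -0.0003]]
shift [0.0388 0.0341 0.3604] rotvec [0.8054 0.001  0.0029]
```

```bash
python3 -m crank '[[0,0.002,0.03,0.08,0,0,0.5],[0,0.006,0.075,0.17,0,0,0.5],[0,0.012,0.125,0.28,0,0,0.5],[0,0.017,0.175,0.39,0,0,0.5],[0,0.022,0.225,0.5,0,0,0.5],[0,0.026,0.275,0.61,0,0,0.5],[0,0.03,0.32,0.71,0,0,0.5],[0.01,0.033,0.35,0.78,0,0,0.5],[0.02,0.034,0.3604,0.805,0,0.0015,0.5],[0.02,0.034,0.3604,0.805,0,0.0015,0.5]]'
python3 - <<'E'
from h import *
goto([.4865,.2073,.12],136.54-90)
f=grab_frame("wrist"); cv2.imwrite("pics/wrist8.png",f["pixels"][:,:,::-1])
print(proj(f,[.4865,.2073,.03]),proj(f,[.525,.1707,.04]),proj(f,[.4011,.288,.04]))
f=grab_frame("top"); crop(f,355,200,505,305,5,"top8.png")
E
```

```text
t: 11.15
eef_pos: [0.4928, 0.1985, 0.135]
ee_rot: [1.568, 1.546, 2.395]
force: [0.2, 0.5, -0.3]
width: 0.0442
t 11.15 pos [0.4928 0.1985 0.135 ] F [ 0.2083  0.4772 -0.3006] w 0.04417421387288568 q6 -3.03043254769938
tool axes x,y,z (rows) [[-0.0181  0.0167 -0.9997]
 [-0.7357  0.6768  0.0247]
 [ 0.677   0.7359  0.0001]]
shift [0.0153 0.0102 0.0023] rotvec [ 0.0148 -0.0001 -0.0247]
[318.6344 230.1074] [317.3335 308.5406] [321.8881  35.3613]
```

View pics/wrist8.png

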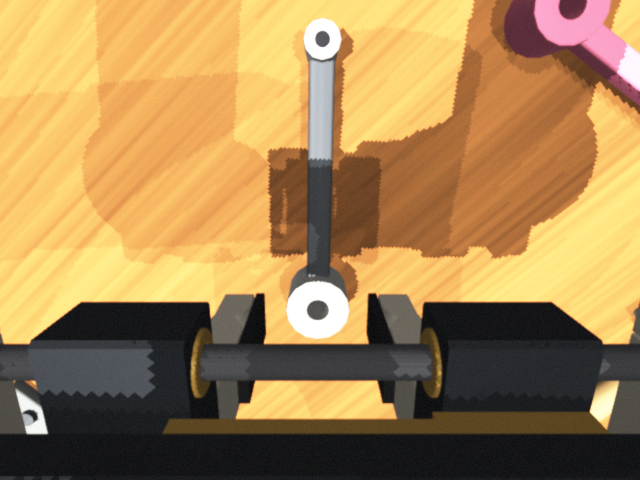

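View pics/top8.png

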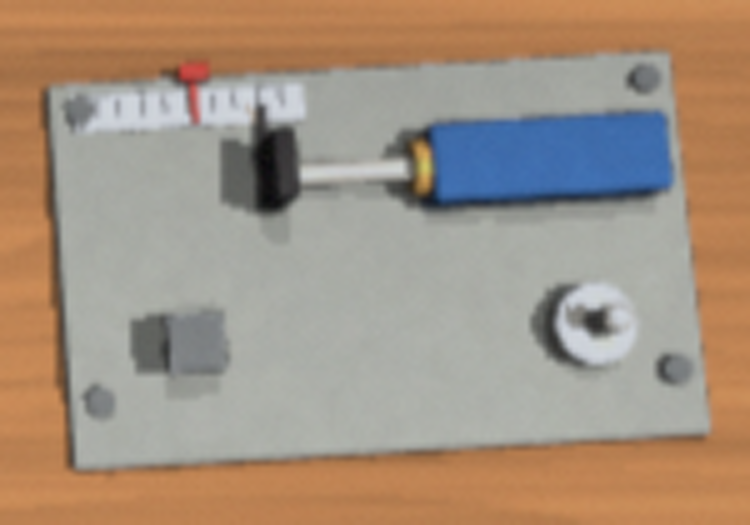

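The gauge looks unchanged in the top view, with the pointer at crop (261,103). In the wrist view the lever's bore is at (318,309) and its tip at (322,38), both on prediction. Joint 6 is at its range end though, so I turn the tool half round, which gives the same grasp.

```bash
python3 -m crank '[[0,0,0,-0.17,0,0,0.6],[0,0,0,-0.34,0,0,0.6],[0,0,0,-0.51,0,0,0.6],[0,0,0,-0.68,0,0,0.6],[0,0,0,-0.85,0,0,0.6],[0,0,0,-1.02,0,0,0.6],[0,0,0,-1.19,0,0,0.6],[0,0,0,-1.36,0,0,0.6],[0,0,0,-1.53,0,0,0.6],[0,0,0,-1.6,0,0,0.6]]'
python3 - <<'E'
from h import *
goto([.4865,.2073,.12],136.54+90)
E
```

```text
t: 12.5
eef_pos: [0.4933, 0.1981, 0.1367]
ee_rot: [-0.149, 1.547, 2.282]
force: [-0.6, -0.9, -0.4]
width: 0.0523
t 12.5 pos [0.4933 0.1981 0.1367] F [-0.5872 -0.9411 -0.3669] w 0.05231847074737703 q6 -1.4264358959994468
tool axes x,y,z (rows) [[-0.0156  0.0181 -0.9997]
 [-0.6525 -0.7578 -0.0035]
 [-0.7576  0.6523  0.0237]]
shift [ 0.0169 -0.0025  0.0108] rotvec [-1.523   0.0162  0.0209]
```

```bash
python3 -m crank '[[0,0,0.001,-0.17,0.0018,0.0023,0.6],[0.002,0,0.003,-0.34,0.0036,0.0046,0.6],[0.004,-0.001,0.004,-0.51,0.0054,0.007,0.6],[0.006,-0.001,0.006,-0.68,0.0072,0.0093,0.6],[0.008,-0.002,0.007,-0.85,0.009,0.0116,0.6],[0.01,-0.002,0.008,-1.02,0.0108,0.014,0.6],[0.012,-0.0025,0.01,-1.19,0.0127,0.0163,0.6],[0.015,-0.0025,0.0108,-1.36,0.0145,0.0186,0.6],[0.0169,-0.0025,0.0108,-1.523,0.0162,0.0209,0.6],[0.0169,-0.0025,0.0108,-1.523,0.0162,0.0209,0.6]]'
python3 - <<'E'
from h import *
goto([.4865,.2073,.005],136.54+90)
f=grab_frame("wrist"); cv2.imwrite("pics/wrist9.png",f["pixels"][:,:,::-1])
print(proj(f,[.4865,.2073,.03]),proj(f,[.525,.1707,.04]))
E
```

```text
t: 13.75
eef_pos: [0.4864, 0.2075, 0.1198]
ee_rot: [-0.32, 1.57, -2.654]
force: [0.4, -0.1, -0.0]
width: 0.0528
t 13.75 pos [0.4864 0.2075 0.1198] F [ 0.4262 -0.1051 -0.0463] w 0.05278331925477556 q6 0.03353732070482556
tool axes x,y,z (rows) [[-0.0005 -0.0002 -1.    ]
 [ 0.7227 -0.6911 -0.0002]
 [-0.6911 -0.7227  0.0005]]
shift [0.1148 0.0002 0.    ] rotvec [-0.0045  0.0005  0.0002]
[316.4116 251.2111] [316.2097 170.2176]
```

View pics/wrist9.png

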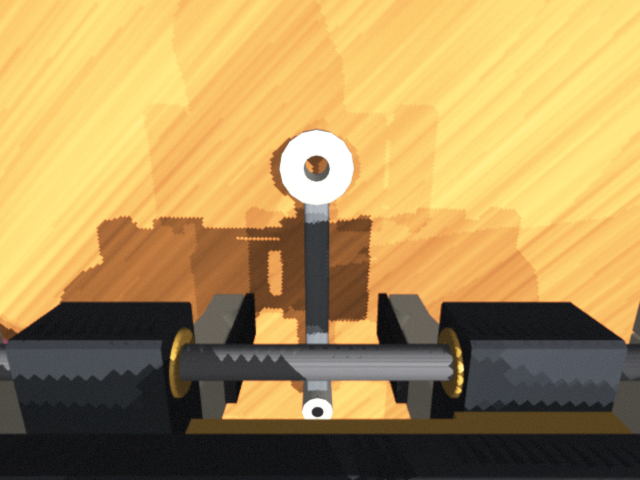

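The bore is at (316,168), with (316,170) predicted, and the bar is centred between the pads. Descending to grip.

```bash
python3 -m crank '[[0.03,0,0,-0.002,0,0,0.6],[0.065,0,0,-0.0045,0,0,0.6],[0.09,0,0,-0.0045,0,0,0.6],[0.105,0,0,-0.0045,0,0,0.6],[0.112,0,0,-0.0045,0,0,0.6],[0.115,0,0,-0.0045,0,0,0.6],[0.115,0,0,-0.0045,0,0,0.6]]'
python3 - <<'E'
from h import *
goto([.4865,.2073,.004],136.54+90)
E
```

```text
t: 14.68
eef_pos: [0.4865, 0.2086, 0.005]
ee_rot: [-1.881, 1.571, 2.075]
force: [0.2, -0.2, -0.1]
width: 0.0526
t 14.675 pos [0.4865 0.2086 0.005 ] F [ 0.1687 -0.2299 -0.1227] w 0.05255327193692043 q6 0.03908956723424797
tool axes x,y,z (rows) [[-0.0001  0.0002 -1.    ]
 [ 0.7273 -0.6863 -0.0002]
 [-0.6863 -0.7273 -0.0001]]
shift [0.001  0.0009 0.0009] rotvec [ 0.0022 -0.0001  0.0002]
```

```bash
python3 -m crank '[[0.0005,0.001,0.001,0,0,0,0.4],[0.0005,0.001,0.001,0,0,0,0.2],[0.0005,0.001,0.001,0,0,0,0.1],[0.0005,0.001,0.001,0,0,0,0],[0.0005,0.001,0.001,0,0,0,0],[0.0005,0.001,0.001,0,0,0,0],[0.0005,0.001,0.001,0,0,0,0],[0.0005,0.001,0.001,0,0,0,0]]' 50
python3 - <<'E'
from h import *
goto([.4865,.2073,.004],136.54+90)
E
python3 -m crank '[[-0.003,0,0,0,0,0,0],[-0.01,0,0,0,0,0,0],[-0.02,0,0,0,0,0,0],[-0.035,0,0,0,0,0,0],[-0.05,0,0,0,0,0,0],[-0.05,0,0,0,0,0,0],[-0.05,0,0,0,0,0,0]]' 55
python3 - <<'E'
from h import *
s=get_state();print(s["force"],s["moment"],s["width"],s["eef_pos"])
f=grab_frame("scene"); crop(f,290,120,420,250,4,"scene10.png")
f=grab_frame("wrist"); cv2.imwrite("pics/wrist10.png",f["pixels"][:,:,::-1])
f=grab_frame("top"); crop(f,150,180,310,320,5,"top10.png")
E
```

```text
t: 15.68
eef_pos: [0.4863, 0.207, 0.004]
ee_rot: [-0.48, 1.57, -2.807]
force: [-0.4, 0.3, 1.7]
width: 0.0156
t 15.675 pos [0.4863 0.207  0.004 ] F [-0.3775  0.2811  1.6886] w 0.01558857477660737 q6 0.04153824112853939
tool axes x,y,z (rows) [[-0.0006 -0.0002 -1.    ]
 [ 0.7276 -0.686  -0.0003]
 [-0.686  -0.7276  0.0006]]
shift [ 0.     -0.     -0.0004] rotvec [0.0025 0.0006 0.0003]
t: 16.55
eef_pos: [0.486, 0.2068, 0.054]
ee_rot: [-0.725, 1.57, -3.052]
force: [-0.5, 0.1, -7.9]
width: 0.0152
[-0.5158  0.0597 -7.9283] [-0.104   0.1828 -0.0824] 0.015164544710711603 [0.486  0.2068 0.054 ]
```

View pics/scene10.png

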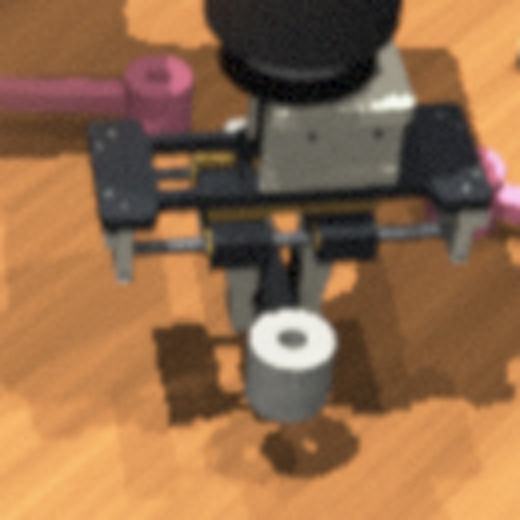

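View pics/wrist10.png

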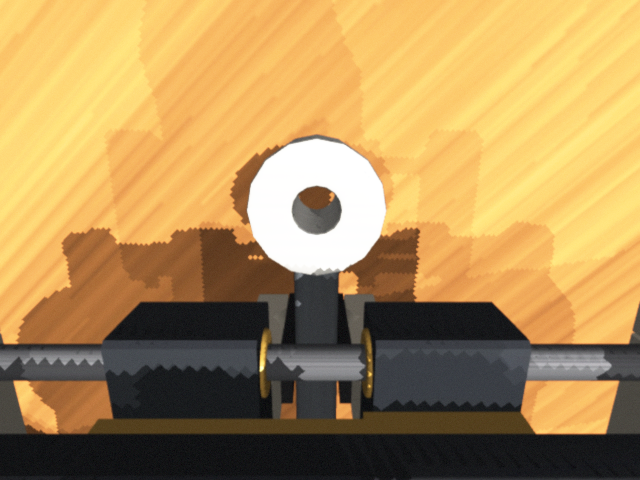

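View pics/top10.png

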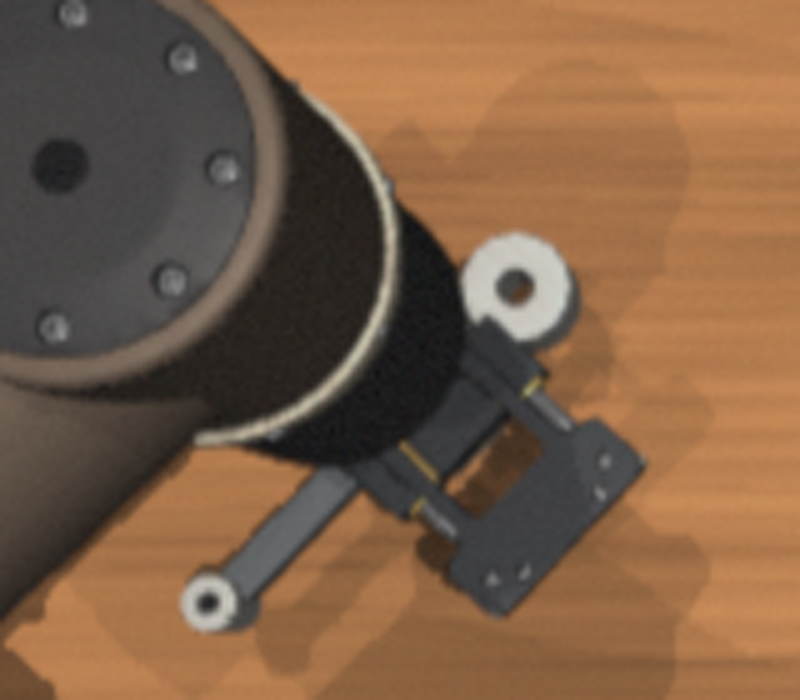

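The lever is lifted and level to the eye. In the top crop the bore is at (517,287) and the tip at (207,602); the scene crop has the bore at (292,338). Now I check that in numbers.

Run:
```python
from h import *
import pickle
T,S=pickle.load(open("f.pkl","rb"))
t=lambda U,V:np.array([150+(U+.5)/5-.5,180+(V+.5)/5-.5]); s=lambda U,V:np.array([290+(U+.5)/4-.5,120+(V+.5)/4-.5])
X,e=two(T,t(517,287),S,s(292,338));print(X,e)
b=onz(T,t(517,287),.09);p=onz(T,t(207,602),.09);d=p-b
print(b,p,np.linalg.norm(d),np.degrees(np.arctan2(d[1],d[0])))
# grasp relation
u=d/np.linalg.norm(d); print("along from bore to TCP",(np.array([.486,.2068])-b[:2])@u[:2])
B=W(-.085+.053,.035,.103); print(B, "jaw target",np.degrees(YAW)+90)
goto([*W(-.032,.035,0)[:2],.103],np.degrees(YAW)+90)
goto([.486,.2068,.17],136.54+90)
```

```text
[0.5246 0.17   0.0902] 0.0019333553079660206
[0.524  0.1694 0.09  ] [0.4009 0.2875 0.09  ] 0.17059143007685 136.17027052589142
along from bore to TCP 0.05330382406596333
[ 0.4708 -0.2289  0.103 ] jaw target 182.7
t 16.7 pos [0.4858 0.2066 0.0534] F [-0.0168 -0.1872 -7.3716] w 0.015766021623872844 q6 0.04149883180984492
tool axes x,y,z (rows) [[-0.0017 -0.0011 -1.    ]
 [ 0.7274 -0.6862 -0.0005]
 [-0.6862 -0.7274  0.0019]]
shift [-0.0491  0.2879  0.3272] rotvec [ 0.7674  0.002  -0.0003]
t 16.7 pos [0.4858 0.2066 0.0534] F [-0.0168 -0.1872 -7.3716] w 0.015766021623872844 q6 0.04149883180984492
tool axes x,y,z (rows) [[-0.0017 -0.0011 -1.    ]
 [ 0.7274 -0.6862 -0.0005]
 [-0.6862 -0.7274  0.0019]]
shift [-0.1166 -0.0001 -0.0001] rotvec [0.0023 0.0019 0.0005]
```

```bash
python3 -m crank '[[-0.02,0,0,0,0,0,0],[-0.05,0.003,0.0033,0.01,0,0,0],[-0.07,0.014,0.016,0.05,0,0,0],[-0.077,0.035,0.04,0.11,0,0,0],[-0.077,0.063,0.072,0.18,0,0,0],[-0.077,0.093,0.106,0.26,0.001,0,0],[-0.077,0.123,0.14,0.34,0.001,0,0],[-0.077,0.153,0.174,0.42,0.001,0,0],[-0.077,0.183,0.208,0.5,0.001,0,0],[-0.077,0.213,0.242,0.58,0.001,0,0]]'
python3 - <<'E'
from h import *
goto([*W(-.032,.035,0)[:2],.104],np.degrees(YAW)+90)
E
```

```text
t: 17.95
eef_pos: [0.4747, -0.1167, 0.1307]
ee_rot: [-0.497, 1.57, 2.877]
force: [1.4, -0.2, -7.4]
width: 0.0157
t 17.95 pos [ 0.4747 -0.1167  0.1307] F [ 1.438  -0.2403 -7.3776] w 0.015708015233170607 q6 0.07038295956635122
tool axes x,y,z (rows) [[-0.0006  0.0002 -1.    ]
 [ 0.2301 -0.9732 -0.0003]
 [-0.9732 -0.2301  0.0006]]
shift [0.0267 0.1084 0.0295] rotvec [0.185  0.0006 0.0003]
```

```bash
python3 -m crank '[[0,0.025,0.007,0.06,0,0,0],[0,0.05,0.014,0.11,0,0,0],[0,0.072,0.02,0.15,0,0,0],[0,0.088,0.025,0.17,0,0,0],[0,0.097,0.028,0.18,0,0,0],[0,0.1,0.0295,0.183,0,0,0],[0,0.1,0.0295,0.183,0,0,0],[0,0.1,0.0295,0.183,0,0,0]]'
python3 - <<'E'
from h import *
goto([*W(-.032,.035,0)[:2],.104],np.degrees(YAW)+90)
for n in ["wrist","top","scene"]:
    f=grab_frame(n); cv2.imwrite(f"pics/{n}11.png",f["pixels"][:,:,::-1])
E
```

```text
t: 18.95
eef_pos: [0.4699, -0.2189, 0.1311]
ee_rot: [-2.501, 1.57, 0.693]
force: [-0.4, -0.1, -7.1]
width: 0.0153
t 18.95 pos [ 0.4699 -0.2189  0.1311] F [-0.4269 -0.0949 -7.0841] w 0.015277192563807156 q6 0.10982517779739683
tool axes x,y,z (rows) [[ 0.0002  0.0002 -1.    ]
 [ 0.0524 -0.9986 -0.0002]
 [-0.9986 -0.0524 -0.0003]]
shift [ 0.0271  0.01   -0.0004] rotvec [ 0.0053 -0.0003  0.0002]
```

View pics/top11.png

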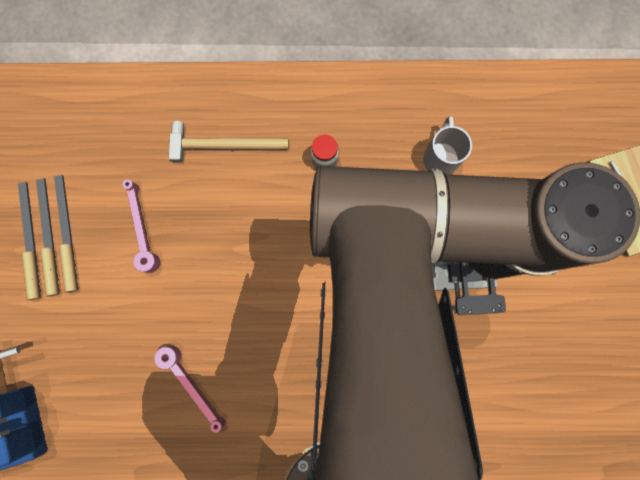

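View pics/scene11.png

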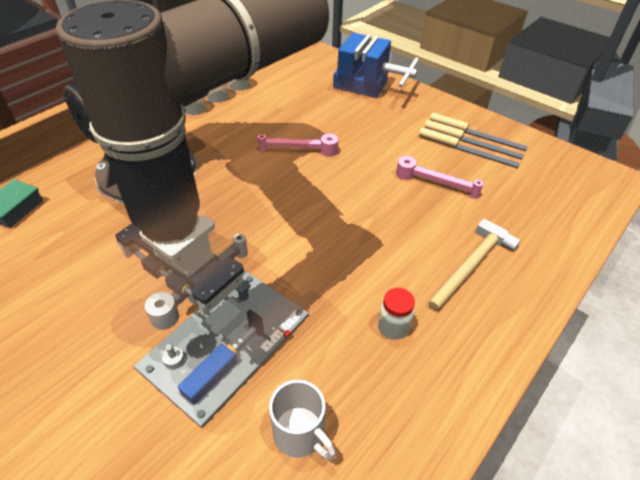

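View pics/wrist11.png

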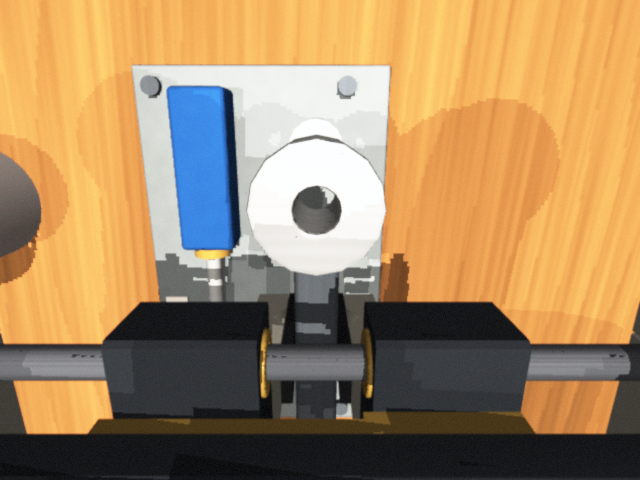

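The top view shows the jar, mug and hammer untouched. In the scene view the bore end, at (162,310), leads over the pin side. To cross-check the pin and post, I use the earlier wrist picture, with the pin top near (104,141) and the rest post at (385,138).

Run:
```python
from h import *
s=get_state(); f=grab_frame("wrist")
R=Ro.from_euler('xyz',s["ee_rot"]).as_matrix(); T=np.eye(4);T[:3,:3]=R;T[:3,3]=s["eef_pos"]
C=np.array(f["extrinsics"])@T   # tool->cam
T1=np.eye(4);T1[:3,:3]=Ro.from_euler('xyz',[-1.844,1.57,-.226]).as_matrix();
T1[:3,:3]=np.array([[.001,-.0002,-1],[-.9989,-.0467,-.0009],[-.0467,.9989,-.0003]]).T; T1[:3,3]=[.5364,-.1529,.1504]
g=dict(f); g["extrinsics"]=C@np.linalg.inv(T1)
for n,u,z in [("pin",(104,141),.06),("rest",(385.5,137.5),.05),("c1",(58,66),.012),("c2",(450,64),.012)]: X=onz(g,u,z);print(n,X,Fx(X))
im=cv2.imread("pics/wrist1.png"); cv2.imwrite("pics/w1c.png",cv2.resize(im[90:190,80:180],None,fx=5,fy=5,interpolation=cv2.INTER_CUBIC))
# bore in scene now (top at z = TCP-.004+.04)
f=grab_frame("scene"); crop(f,130,280,230,380,6,"scene12.png")
```

```text
pin [ 0.4737 -0.284   0.06  ] [-0.0871  0.0348]
rest [ 0.4641 -0.114   0.05  ] [0.0831 0.0364]
c1 [ 0.4289 -0.3342  0.012 ] [-0.1352  0.0819]
c2 [ 0.4152 -0.0687  0.012 ] [0.1307 0.083 ]
```

View pics/w1c.png

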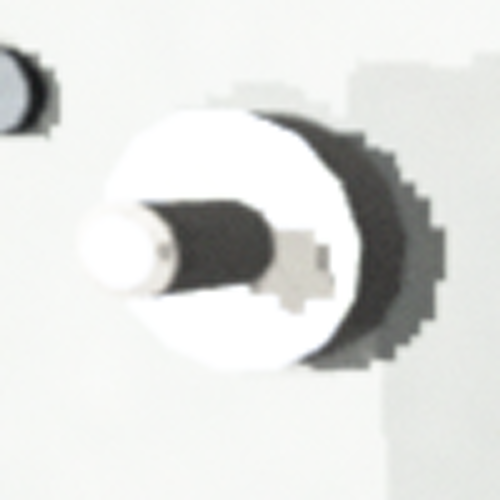

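View pics/scene12.png

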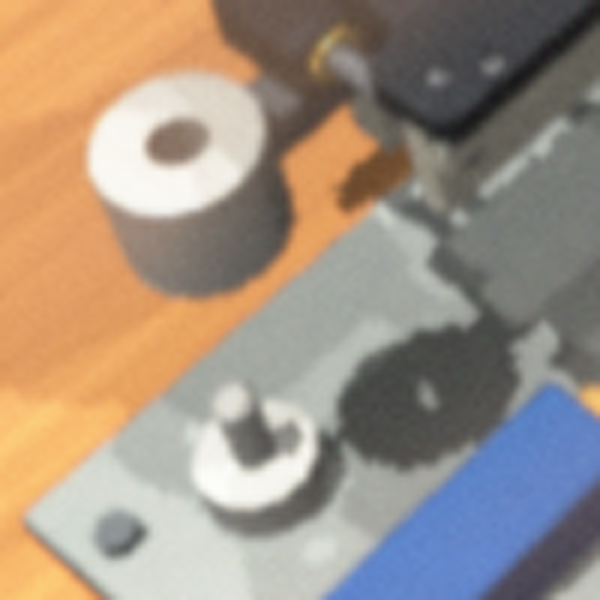

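```bash
python3 -m crank '[[0.005,0.003,0,0.001,0,0,0],[0.011,0.007,-0.0004,0.002,0,0,0],[0.017,0.0105,-0.0008,0.003,0,0,0],[0.022,0.0105,-0.0008,0.003,0,0,0],[0.025,0.0105,-0.0008,0.003,0,0,0],[0.027,0.0105,-0.0008,0.003,0,0,0],[0.027,0.0105,-0.0008,0.003,0,0,0],[0.027,0.0105,-0.0008,0.003,0,0,0]]'
python3 - <<'E'
from h import *
goto([.4712,-.2293,.104],92.85+90)
f=grab_frame("scene"); crop(f,130,260,270,380,5,"scene13.png")
f=grab_frame("wrist"); cv2.imwrite("pics/wrist13.png",f["pixels"][:,:,::-1])
E
```

```text
t: 20.2
eef_pos: [0.4713, -0.2298, 0.1043]
ee_rot: [-3.025, 1.57, 0.165]
force: [0.7, 0.8, -6.9]
width: 0.0157
t 20.2 pos [ 0.4713 -0.2298  0.1043] F [ 0.7383  0.8128 -6.8754] w 0.015748265651128253 q6 0.12819661664144907
tool axes x,y,z (rows) [[ 0.0004  0.0001 -1.    ]
 [ 0.0488 -0.9988 -0.0001]
 [-0.9988 -0.0488 -0.0004]]
shift [ 0.0003 -0.0005  0.0001] rotvec [-0.0009 -0.0004  0.0001]
```

View pics/scene13.png

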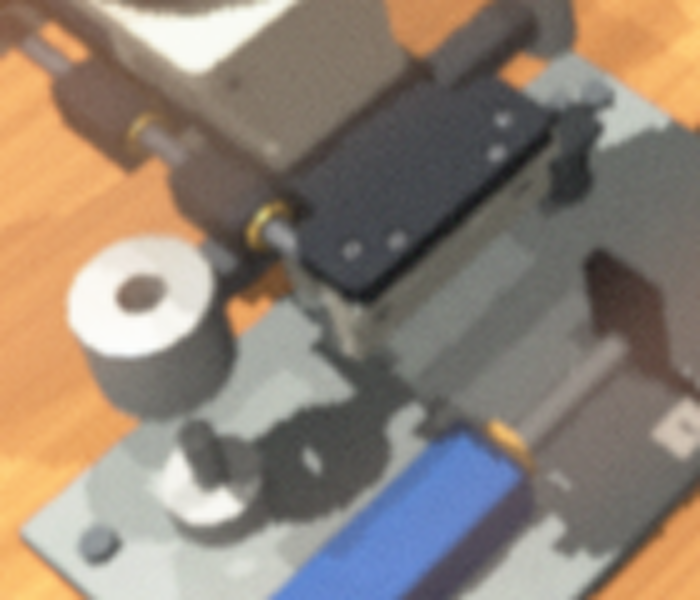

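View pics/wrist13.png

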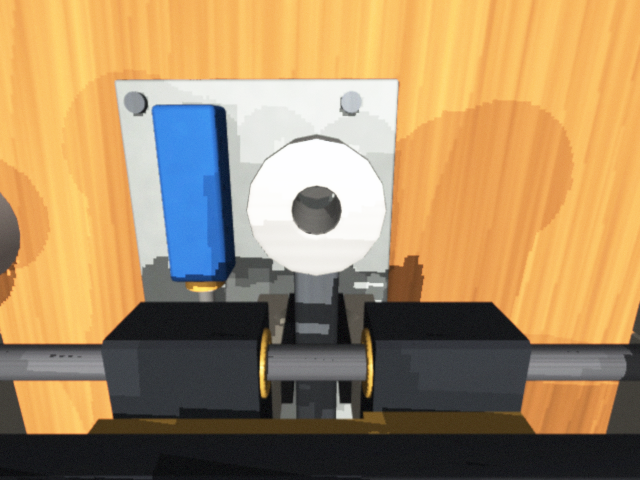

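Run:
```python
from h import *
f=grab_frame("scene");g=grab_frame("wrist")
s=lambda U,V:np.array([130+(U+.5)/5-.5,260+(V+.5)/5-.5])
print("bore scene",onz(f,s(141,294),.1403),"pin scene",onz(f,s(199,431),.06))
print("bore wrist",onz(g,(316.5,210),.1403)); X,e=two(f,s(141,294),g,(316.5,210)); print("two",X,e)
print("tool model",np.array([.4713,-.2298])-.053*np.array([-.0488,.9988]))
# wrist plate far corners, z=.012
for u in [(117,81),(397,80)]: X=onz(g,u,.012);print("corner",X,Fx(X),"nominal x -.135")
```

```text
bore scene [ 0.4749 -0.282   0.1403] pin scene [ 0.4754 -0.2811  0.06  ]
bore wrist [ 0.4747 -0.2837  0.1403]
two [ 0.4748 -0.2828  0.1401] 0.0016620767474149417
tool model [ 0.4739 -0.2827]
corner [ 0.5923 -0.3265  0.012 ] [-0.1352 -0.0818] nominal x -.135
corner [ 0.4305 -0.3349  0.012 ] [-0.136   0.0803] nominal x -.135
```

```bash
python3 -m crank '[[0,0,0,0,0,0,0],[0,0,0,0,0,0,0],[0,0,0,0,0,0,0],[0,0,0,0,0,0,0]]'
python3 - <<'E'
from h import *
s=get_state();print(s["t"],s["eef_pos"],s["force"],np.abs(s["qd"]).max(),s["width"])
f=grab_frame("wrist");cv2.imwrite("pics/wrist14.png",f["pixels"][:,:,::-1])
job_done()
E
```

```text
t: 20.9
eef_pos: [0.4711, -0.2298, 0.104]
ee_rot: [-1.778, 1.571, 1.412]
force: [0.2, -0.2, -7.1]
width: 0.0155
20.9 [ 0.4711 -0.2298  0.104 ] [ 0.198  -0.232  -7.1329] 0.0010603525098885514 0.015459639137070299
the job is handed in; nothing more can be done
```

The job is handed in at t ≈ 21 s. No verdict is reported, so what follows is my own measurement.

**Spring test:** I pulled the tab until the pointer met the red line in the scene view, at about 28 mm of travel, and held it for roughly 2 s. The checks on the travel differ slightly: by the images it was about 28.0 mm, by gripper motion 26.7–27.2 mm, and by the noisy force reading 24–29 mm. I then eased it home in about 2 s. The pointer returned to its starting pixel and I felt the home stop before letting go. A later top view showed the gauge still home.

**Lever:** I gripped it at the balance point with 55 N, lifted it and turned it into line with the fixture. It is now held still above the fixture.
- **Bore over pin:** The two cameras' offsets are each within about 1 mm, in opposite directions.
- **Height:** The boss top measured 140.1 mm, which puts the underside about 40 mm above the pin.
- **Direction:** The lever points along about 92.8°, against 92.4–93.2° measured for the fixture.
- **Small end over the post:** This follows from the direction and the grip. The small boss was hidden from the cameras in the final pose, so I could not see it directly.
- **Contact:** The wrist carries only about 7 N, the lever's weight, so nothing else is being touched.

**On the way:** Joint 6 reached the end of its range (-3.030 rad) before the lever grasp. I backed off by turning the tool half round. The jar, mug and hammer looked unmoved in the last full views, taken just before the final 3 cm of travel.

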